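# Free the jammed carrier plate and reload the slide box on it

### The job

The carrier plate has tipped diagonally into the deep steel pan, its high corners caught under the two hooks of the rim, with the slide box trapped beneath it. Take the plate by its grip bar, swing it level so that its corners come free, draw it out from under the hooks and lay it flat, bar up, in the middle of the rubber mat, without straining the pan. Then take the slide box out of the pan and set it upright on the plate, parallel to the grip bar, in the middle of the wider space on one side of the bar (the side that was under the hooks); keep it upright all the while and leave the things around undisturbed.

Things in the scene. Friction and masses are not known exactly. Their poses are not given: they have to be found in the camera images.
- pan: Deep open steel pan fixed to the bench, 208 (x) x 158 (y) mm over its rim, rim top 77 mm high. Origin: centre of its underside; z up, x towards the 'far' rim with the hooks (to the robot's left, give or take 0.3 rad). Well inside: x -62 to +62, y -61 to +61 mm, floor at z 4 mm. The flat near rim is x -104 to -62, the far rim x +62 to +104 mm.
- hooks (a point): Midway between the two corner hooks on the pan's far rim, at (60, 0, 90) mm in the pan's frame: the level of the caps' undersides, at their inner edge. Hooks at y = +-(38 to 64) mm; caps span pan x 60 to 98, z 90 to 94 mm; uprights x 92 to 98. Gap above the rim 13 mm. Thin: the plate must not press on the pan with more than 40 N.
- near_wall (a point): Middle of the near wall's inner top edge, at (-62, 0, 77) mm in the pan's frame. At the foot of this wall runs a rib, pan x -62 to -50, top at z 25 mm. While the plate is tilted this wall keeps it from being drawn back from the hooks; the plate's near edge must be raised above it, staying at pan x > -62 till then, before the plate can be drawn back.
- carrier: Loose aluminium plate 142 (x) x 110 (y) x 5 mm with a steel grip bar, 0.2 kg. Origin: centre of the underside; z the plate's normal (bar side), x along the 142 mm to its far edge. Starts tilted 0.40 rad, far edge high: near edge down on the pan's rib against the near wall, underside leaning on the far rim's edge, far edge 11 mm under the hooks. Wider space: x -6 to +71 mm.
- grip_bar (a point): Centre of the carrier's grip bar, at (-12, 0, 38) mm in the carrier's frame. Bar 12 mm thick along the carrier's x, 66 mm long along its y, 16 mm high (30 to 46 mm above the underside), on two 8 mm wide posts at y = +-26 mm; the middle 44 mm is free below. Axes as the carrier's.
- far_edge (a point): Middle of the carrier's far edge face, at (71, 0, 2.5) mm in the carrier's frame.
- mat: Thin dark rubber mat fixed on the bench, 220 (x) x 190 (y) mm, its x to the left give or take 0.3 rad, top at z 3 mm (two 4 mm end strips are only drawn). Origin: centre of its underside; z up. It lies to the left or to the right of the pan.
- slide_box: Small closed slide box, dark blue with a pale lid, 37 (x) x 84 (y) x 32 mm high, 0.09 kg, the lid does not move. Origin: centre of its underside; z up. It starts upright on the floor of the pan under the carrier, its 84 mm length across the pan (along the pan's y within 0.12 rad).
- beaker: Bystander: small clear beaker, 52 mm wide, 66 mm high; origin at the centre of its underside.
- sample_cup: Bystander: capped sample cup, 56 mm wide, 58 mm high; origin at the centre of its underside.
- pen: Bystander: marker pen lying on the bench, 135 mm long, 17 mm thick; origin at the centre of its underside.
Mind the look-alikes: they are no part of the job. There is more than one size of the carrier; the one meant has the size given above.

How it is judged (in metres and radians):
On the way, in this order (a step that is already met when the one before it is completed fails the run):
1. the carrier plate has been swung level at the pan's rim, in the pan or just above it (angle between carrier's own z axis and vertical below 0.2 rad and z of carrier in the frame of pan between 0.066 and 0.11 m and horizontal distance between carrier and pan below 0.08 m), for 0.05 s.
2. the carrier plate lies flat on the middle of the mat, bar up, let go (horizontal distance between carrier and mat below 0.035 m and z of carrier in the frame of mat between -0.002 and 0.009 m and angle between carrier's own z axis and vertical below 0.08 rad and contact force between the fingers and carrier below 0.1 N and linear speed of carrier below 0.02 m/s), for 0.2 s.
At the end, for the whole second after the job is handed in: The carrier plate lies flat on the mat, bar up, its centre within 35 mm of the mat's centre; the slide box stands upright on the plate's wider space (its centre 14 to 55 mm from the plate's centre towards the far edge, within 20 mm sideways), parallel to the bar within 17 degrees; both at rest (horizontal distance between carrier and mat below 0.035 m and z of carrier in the frame of mat between -0.002 and 0.009 m and angle between carrier's own z axis and vertical below 0.08 rad and linear speed of each of carrier, slide_box below 0.01 m/s and x of slide_box in the frame of carrier between 0.014 and 0.055 m and y of slide_box in the frame of carrier between -0.02 and 0.02 m and z of slide_box in the frame of carrier between 0.002 and 0.009 m and angle between slide_box's own z axis and vertical below 0.1 rad and angle between the y axis of slide_box and the y axis of carrier, either way round below 0.3 rad); the robot touches nothing.
It fails at once if the carrier is pressed on the pan with more than 40 N (contact force between carrier and pan above 40 N).
It fails at once if the slide box is tipped by more than 35 degrees (angle between slide_box's own z axis and vertical above 0.61 rad).
It fails at once if a bystander is moved by more than 25 mm (distance of any of beaker, sample_cup, pen from where it was at the start of the episode above 0.025 m).
It also fails if it takes over 72 s, if anything falls off the work surface, if the arm or the gripper's body presses on something with over 40 N, if the wrist force passes 120 N, or if a joint passes its speed limit or range.

### The arm

A 6-joint arm with a two-finger parallel gripper is mounted at the origin on a cart in front of the work surface, level with it; the furniture and walls round the work are solid. World frame = base frame: x ahead of the robot, y to its left, z up, the work surface at z = 0. Lengths are in mm, angles in rad, forces in N, time in s.
With the tool pointing down it reaches from about 300 to 775 mm from the base axis. Payload 14.6 kg.
Tool frame: the origin (TCP) lies between the finger pads; the fingertips stand ahead of it and the grasp point (between the pads) lies 11 mm behind it (manip.finger_overhang is the z of the fingertips in the tool frame, in mm); z points along the fingers, y is the line along which they close (so a half turn about z gives the same grasp; the last joint's range is limited). The gripper opens to 94 mm and grips with 3 to 60 N. Pads are 16 mm wide; open, the fingers measure 119 mm over their backs; the gripper's body (75 mm by 177 mm) begins 78 mm behind the grasp point.
Start: joints at [-1.224, 0.3, 1.521, -0, 1.321, -0.067], TCP at [221.142, -503.573, 213.446] pointing down, gripper open.
Joint ranges: [-3.03, 3.03], [-0.79, 2.21], [0.23, 2.52], [-1.04, 4.18], [0, 3.07], [-2.55, 2.55]. Speed limits (rad/s): [2.22, 2.22, 2.57, 3.14, 3.14, 3.14].

### API

Orientations are given as [roll, pitch, yaw] about the fixed x, y, z axes, in that order (R = Rz(yaw) Ry(pitch) Rx(roll)).
In Python, from cell import manip gives the robot as it stands.
- The arm moves only by the tool jog_arm, never from a script. Its argument "series" is a list of rows, each a list of 7 numbers: the shift along the world's x, y, z as a fraction of full scale, then the turn, a rotation vector about the world's x, y, z as a fraction of full scale, then the closure, from 0 (fully open) to 1 (shut). In form: [[dx, dy, dz, wx, wy, wz, fingers], ...]. A call has 1 to 8 rows; each row is the pose to reach, as a shift and turn from the pose commanded when the call began; what a row does not reach only later rows make up. Full scale, the value 1, is 120 mm for a shift and 90 degrees for a turn. A row lasts 1/12 s, in which the tool goes at most 41.7 mm and 7.16 degrees, less where a joint would pass 70% of its speed; a pose out of reach is approached as far as the arm can. A call with a number of a shift or a turn outside -1 to 1 is refused whole. A call with a gripper value outside its range is refused whole. The fingers move at their own pace and stop on an object; "grip_force" is the grip in N (left out, the last holds). Time passes only in rows, so rows that repeat a pose let the fingers close. It gives the time, the measured TCP pose, the force, the opening and the grip force at its end, in the units of the state.
- manip.read_state(): the state, without advancing time (a new reading comes with each control period).
- manip.camera(name): name is "scene" or "top" or "wrist"; returns a dict with "frame" (480x640x3 uint8, red, green, blue), "vfov" (degrees; the focal length in pixels is half the picture's height over the tangent of half this angle, whatever the lens; pixels are square), "cx", "cy" (the principal point, pixels), "R" (3x3) and "t" (3): a world point X has camera coordinates R X + t; the wrist camera has in their place "hand_eye" (4x4, takes a point from camera to tool coordinates, whose origin is the TCP and whose axes are the flange's). Camera axes: x right, y down, z forward; pixel columns grow to the right and rows downward; lengths in mm; the calibration is good to about 2 mm. A picture is of the moment at which its call begins: read the wrist's pose just before it. There is no depth.
- manip.sign_off(): hands the job in; it is judged then, once.
The state is a dict: "clock": time; "joints": joint angles; "qd": joint speeds; "effort": joint torques, N m; "eef_pos": TCP position; "eef_rot": TCP orientation; "wrist_force": force on the tool from outside, world axes, zero at the start; "moment": the same for the moment, N m; "finger_gap": finger opening in mm; "finger_force": force on a finger pad.
Only numpy, scipy, OpenCV 4.12 (cv2) and the standard library are available. Lean on these libraries where they do the work, as an engineer would, in place of code of your own. Each camera call takes 0.05 s, during which the arm holds its last target. There are 200 camera calls.

## Working session

There is one attempt and no reset: what is moved stays moved. The work goes in short steps, Python scripts to look and compute and a tool call to move; the robot and the scene stay as the last step left them, time stands still between calls to the robot, and variables do not carry over. Pictures are saved under pics/ and viewed, at most 10 in all, crops included, and the job is handed in when it is done.

Besides the shell and the picture viewer there is one more tool, called after ">>>" as a command line: name --pt "numbers of a row" for each row, then --argument value for the rest. jog_arm: Moves the arm, as the interface text tells. Its arguments: {"type":"object","properties":{"series":{"type":"array"},"grip_force":{"type":"number"}},"required":["series"]}

```bash
mkdir -p pics; ls; cat > h.py <<'E'
import numpy as np, cv2, json
from cell import manip
from scipy.spatial.transform import Rotation as Ro
def snap(name, fn):
    s=manip.read_state(); c=manip.camera(name)
    cv2.imwrite('pics/'+fn+'.png', c['frame'][:,:,::-1])
    f=240/np.tan(np.radians(c['vfov'])/2)
    K=np.array([[f,0,c['cx']],[0,f,c['cy']],[0,0,1]])
    if 'R' in c: R,t=np.array(c['R']),np.array(c['t'])
    else:
        T=np.eye(4); T[:3,:3]=Ro.from_euler('xyz',s['eef_rot']).as_matrix(); T[:3,3]=s['eef_pos']
        M=np.linalg.inv(T@np.array(c['hand_eye'])); R,t=M[:3,:3],M[:3,3]
    np.savez('pics/'+fn+'.npz',K=K,R=R,t=t)
    return s
def cam(fn):
    d=np.load('pics/'+fn+'.npz'); return d['K'],d['R'],d['t']
def proj(fn,X):
    K,R,t=cam(fn); p=(np.atleast_2d(X)@R.T+t)@K.T; return p[:,:2]/p[:,2:]
def ray(fn,uv):
    K,R,t=cam(fn); d=R.T@np.linalg.inv(K)@np.array([*uv,1.]); return -R.T@t,d/np.linalg.norm(d)
def atz(fn,uv,z):
    o,d=ray(fn,uv); return o+d*(z-o[2])/d[2]
def tri(obs):
    A=np.zeros((3,3));b=np.zeros(3)
    for fn,uv in obs:
        o,d=ray(fn,uv);P=np.eye(3)-np.outer(d,d);A+=P;b+=P@o
    X=np.linalg.solve(A,b); return X,[np.round(proj(fn,X)[0]-uv,1) for fn,uv in obs]
E
python3 - <<'E'
from h import *
for n in ('scene','top','wrist'):
    s=snap(n,n+'0')
    K,R,t=cam(n+'0'); print(n,K[0,0],-R.T@t,(R[2]).round(2))
print(s, manip.finger_overhang)
a=cv2.imread('pics/scene0.png');b=cv2.imread('pics/top0.png')
E
```

```text
pics
scene 570.415399133168 [-475.16674984  705.51359608  831.55432832] [ 0.7  -0.48 -0.54]
top 486.1956711712936 [ 418.65508087   10.9802399  1319.01368056] [ 0.09  0.01 -1.  ]
wrist 399.34244972819107 [ 286.38782205 -475.40872537  384.72430414] [-0.23 -0.1  -0.97]
{'clock': 0.1, 'joints': array([-1.22357462e+00,  3.00409535e-01,  1.52151972e+00,  4.79474889e-06,
        1.32070593e+00, -6.66086460e-02]), 'qd': array([-0.00202891, -0.001366  , -0.00119299, -0.00072604, -0.00187788,
       -0.00124857]), 'effort': array([ 1.36530463e-03, -5.32644975e+01, -3.53284407e+01,  7.09627778e-02,
        2.34727882e-02, -2.46605919e-05]), 'eef_pos': array([ 221.08139977, -503.35926231,  212.94605576]), 'eef_rot': array([-3.14055275e+00, -7.40240446e-05,  4.13829127e-01]), 'wrist_force': array([-0.16442971,  0.5228797 , -0.31452728]), 'moment': array([-0.00758258,  0.01093473, -0.02677077]), 'finger_force': 0.0, 'finger_gap': 93.81193999127471} 8.0
```

View pics/top0.png

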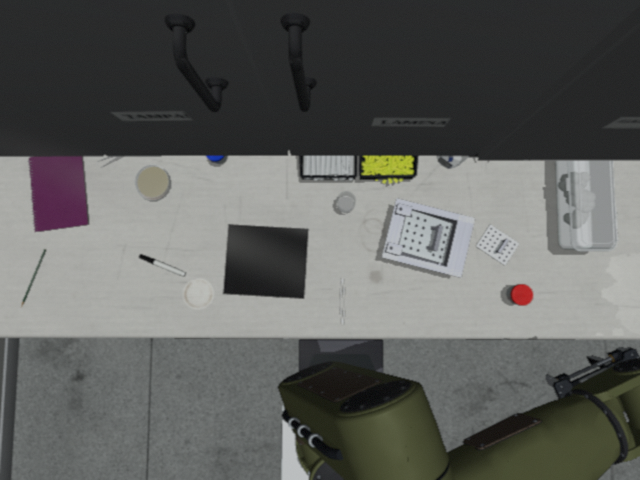

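View pics/scene0.png

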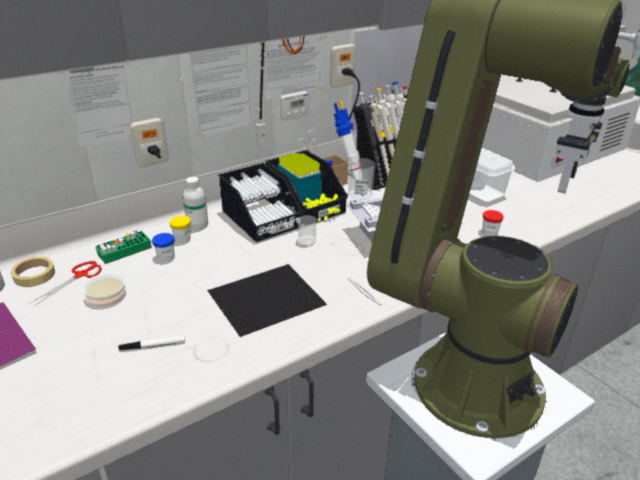

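```bash
python3 - <<'E'
from h import *
print('pan c',atz('top0',(427,238),77),'mat',[atz('top0',p,3).round() for p in ((230,225),(308,229),(304,298),(224,294))])
print('bar',atz('top0',(435,237),90))
b=cv2.imread('pics/top0.png')[180:300,330:530]; cv2.imwrite('pics/c0.png',cv2.resize(b,None,fx=4,fy=4,interpolation=2))
T=np.array(manip.camera('wrist')['hand_eye']);print(T.round(3))
E
```

```text
pan c [ 524.77965908 -214.79717119   77.        ] mat [array([566., 308.,   3.]), array([555.,  95.,   3.]), array([369., 104.,   3.]), array([379., 320.,   3.])]
bar [ 526.22504253 -232.66423527   90.        ]
[[-1.00000e-03 -9.69000e-01 -2.46000e-01  7.10460e+01]
 [ 1.00000e+00 -1.00000e-03 -0.00000e+00  4.91000e-01]
 [ 0.00000e+00 -2.46000e-01  9.69000e-01 -1.71774e+02]
 [ 0.00000e+00  0.00000e+00  0.00000e+00  1.00000e+00]]
```

View pics/c0.png

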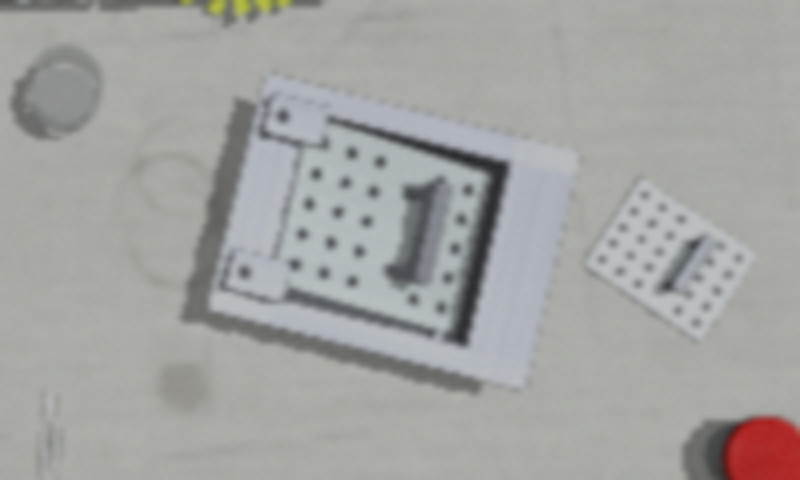

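>>> jog_arm --pt "0.3 0.28 0.05 0 0 0.075 0" --pt "0.6 0.56 0.1 0 0 0.15 0" --pt "0.85 0.8 0.15 0 0 0.225 0" --pt "1 0.93 0.15 0 0 0.3 0" --pt "1 0.93 0.15 0 0 0.38 0" --pt "1 0.93 0.15 0 0 0.45 0" --pt "1 0.93 0.15 0 0 0.53 0" --pt "1 0.93 0.15 0 0 0.6 0"

```text
clock: 0.87
eef_pos: [341.3, -391.7, 231.3]
eef_rot: [-3.141, -0.0, 1.363]
wrist_force: [-1.2, -0.2, 0.6]
finger_gap: 94.2
finger_force: 0.0
```

>>> jog_arm --pt "0.3 0.28 0 0 0 0.075 0" --pt "0.6 0.56 0 0 0 0.15 0" --pt "0.85 0.8 0 0 0 0.225 0" --pt "1 0.93 0 0 0 0.3 0" --pt "1 0.93 0 0 0 0.38 0" --pt "1 0.93 0 0 0 0.45 0" --pt "1 0.93 0 0 0 0.53 0" --pt "1 0.93 0 0 0 0.6 0"

```text
clock: 1.53
eef_pos: [461.3, -280.1, 231.2]
eef_rot: [-3.141, -0.0, 2.306]
wrist_force: [-0.5, -0.4, -0.6]
finger_gap: 94.0
finger_force: 0.0
```

>>> jog_arm --pt "0.2 0.2 0 0 0 0.075 0.6" --pt "0.4 0.35 0 0 0 0.15 0.6" --pt "0.53 0.46 0 0 0 0.225 0.6" --pt "0.53 0.46 0 0 0 0.3 0.6" --pt "0.53 0.46 0 0 0 0.38 0.6" --pt "0.53 0.46 0 0 0 0.38 0.6" --pt "0.53 0.46 0 0 0 0.38 0.6" --pt "0.53 0.46 0 0 0 0.38 0.6"

```text
clock: 2.2
eef_pos: [524.6, -225.3, 231.4]
eef_rot: [-3.142, -0.0, 2.891]
wrist_force: [0.3, -0.8, -0.6]
finger_gap: 44.2
finger_force: 0.0
```

```bash
python3 - <<'E'
from h import *
s=snap('wrist','w1');print({k:np.round(v,3) for k,v in s.items()})
E
```

```text
{'clock': np.float64(2.2), 'joints': array([-0.47 ,  0.334,  1.434, -0.   ,  1.373, -1.79 ]), 'qd': array([-0.   , -0.002, -0.002, -0.   , -0.   , -0.011]), 'effort': array([ 2.1800e-01, -5.5539e+01, -3.5837e+01, -2.7000e-02,  6.9000e-02,
       -1.1100e-01]), 'eef_pos': array([ 524.597, -225.338,  231.438]), 'eef_rot': array([-3.142, -0.   ,  2.891]), 'wrist_force': array([ 0.334, -0.797, -0.591]), 'moment': array([ 0.057, -0.112, -0.034]), 'finger_force': np.float64(0.0), 'finger_gap': np.float64(44.219)}
```

>>> jog_arm --pt "-0.2 -0.2 0.05 0 0 0 0.6" --pt "-0.4 -0.4 0.1 0 0 0 0.6" --pt "-0.4 -0.7 0.1 0 0 0 0.6" --pt "-0.4 -0.7 0.1 0 0 0 0.6" --pt "-0.4 -0.7 0.1 0 0 0 0.6"

```text
clock: 2.67
eef_pos: [476.1, -310.5, 243.3]
eef_rot: [3.141, -0.0, 2.891]
wrist_force: [0.0, -0.7, -0.2]
finger_gap: 37.4
finger_force: 0.0
```

```bash
python3 - <<'E'
from h import *
s=snap('wrist','w2');print({k:np.round(v,3) for k,v in s.items()})
E
```

```text
{'clock': np.float64(2.667), 'joints': array([-0.642,  0.321,  1.425,  0.   ,  1.397, -1.962]), 'qd': array([ 0.042, -0.012,  0.018,  0.005, -0.   ,  0.007]), 'effort': array([-2.3480e+00, -5.5018e+01, -3.7121e+01, -1.8800e-01,  5.3000e-02,
       -3.3300e-01]), 'eef_pos': array([ 476.117, -310.499,  243.281]), 'eef_rot': array([ 3.141, -0.   ,  2.891]), 'wrist_force': array([ 0.02 , -0.702, -0.205]), 'moment': array([ 0.041, -0.186,  0.009]), 'finger_force': np.float64(0.0), 'finger_gap': np.float64(37.379)}
```

View pics/w1.png

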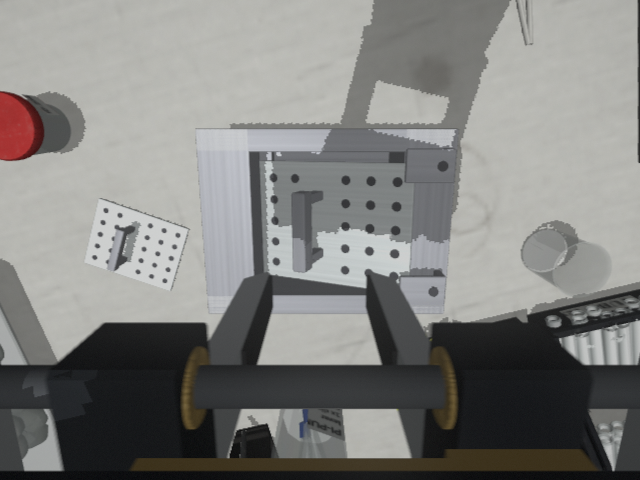

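View pics/w2.png

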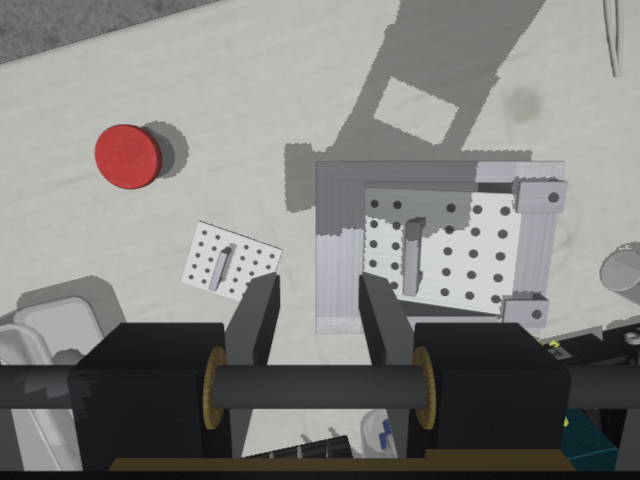

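```bash
cat > fit.py <<'E'
from h import *
from scipy.optimize import least_squares
def T2(p,X): # x,y,yaw planar
    return Ro.from_euler('z',p[2]).apply(X)+[p[0],p[1],0]
rim=np.array([[-104,79,77],[104,79,77],[104,-79,77],[-104,-79,77.]])
# +y pan = towards the robot = image up
obs={'w1':[(196,129),(457,129),(444,313),(208,313)],'w2':[(316,162),(565,162),(None,None),(316,333)]}
def res(p):
    r=[]
    for k,v in obs.items():
        q=proj(k,T2(p,rim))
        r+=[q[i]-v[i] for i in range(4) if v[i][0] is not None]
    return np.ravel(r)
pan=least_squares(res,[525,-215,1.33]).x
def carr(c,X): # c: x,z,yaw,tilt,y in pan frame -> world
    return T2(pan,Ro.from_euler('zy',[0,0]).apply((Ro.from_euler('z',c[3])*Ro.from_euler('y',-c[4])).apply(X))+[c[0],c[1],c[2]])
E
python3 - <<'E'
from fit import *
print(pan.round(3)); print(res(pan).reshape(-1,2).round(1))
w=[]
c=[5.4,0,52.6,0,.4]
bar=np.array([[sx*6-12,sy*33,46] for sx,sy in((-1,-1),(1,-1),(1,1),(-1,1))])
pl=np.array([[-71,-55,5],[71,-55,5],[71,55,5],[-71,55,5.]])
for k,(x,y) in (('w1',(240,145)),('w2',(355,175))):
    print(k,proj(k,carr(c,bar)).round(1).tolist())
    im=cv2.imread(f'pics/{k}.png')[y:y+155,x:x+195]
    im=cv2.resize(im,None,fx=4,fy=4,interpolation=2)[:,:400 if 0 else None]
    w.append(im[:, 60:460] if k=='w1' else im[:,0:400])
cv2.imwrite('pics/c1.png',cv2.resize(np.hstack(w),(800,600) if w[0].shape[0]==600 else None,fx=.96,fy=.96)) if 0 else cv2.imwrite('pics/c1.png',np.hstack(w)[:600])
E
```

```text
[ 527.448 -220.021    1.319]
[[-1.  -0.4]
 [ 2.  -0.2]
 [-0.4  1. ]
 [ 0.4  0.9]
 [-0.8 -0.9]
 [ 0.1 -0.8]
 [-0.5  1.1]]
w1 [[291.5, 268.4], [304.6, 270.2], [303.9, 189.6], [290.1, 188.8]]
w2 [[401.0, 292.2], [414.9, 294.2], [419.6, 219.1], [405.0, 218.0]]
```

View pics/c1.png

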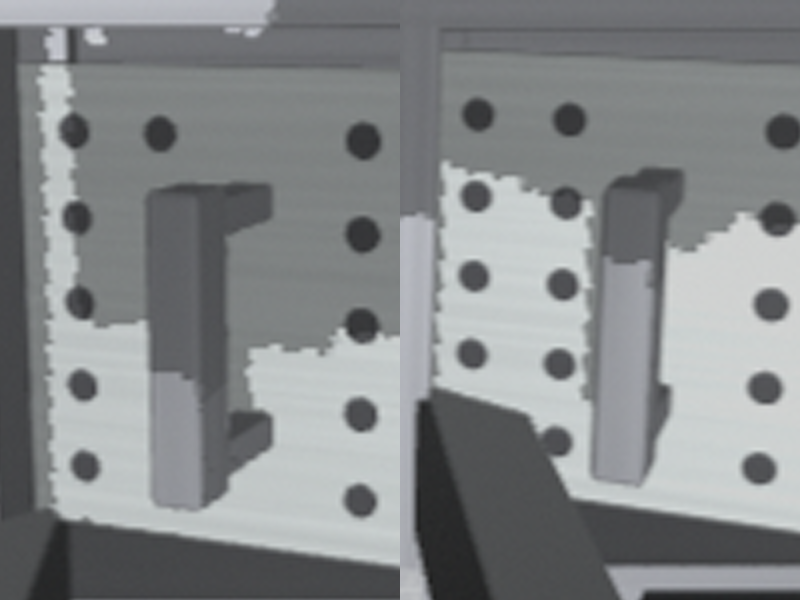

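```bash
cat > fit2.py <<'E'
from fit import *
bar=np.array([[sx*6-12,sy*33,46] for sx,sy in((-1,-1),(1,-1),(1,1),(-1,1))])
bo={'w1':[(292.5,271),(305.25,272.5),(305.75,192.5),(292,193)],'w2':[(403,293.5),(415,296.3),(420,222.5),(406.5,222)]}
def r2(c): return np.ravel([proj(k,carr(c,bar))-v for k,v in bo.items()])
c=least_squares(lambda c:np.r_[r2(c),(c[4]-.4)*100],[5.4,0,52.6,0,.4]).x
E
python3 - <<'E'
from fit2 import *
print(c.round(3)); print(r2(c).reshape(-1,2).round(1).tolist())
for i in range(4): print(tri([(k,v[i]) for k,v in bo.items()])[0].round(1),carr(c,bar)[i].round(1))
# target TCP: z_tool=-carrier z; grasp point at bar centre; TCP 11 ahead along tool z
B=carr(c,np.array([[-12,0,38],[-12,0,27],[-12,0,87.]]));print(B.round(1))
Rc=(Ro.from_euler('z',pan[2]+c[3])*Ro.from_euler('y',-c[4]));Rt=Rc*Ro.from_matrix(np.array([[0,-1,0],[1,0,0],[0,0,1]]).T@np.diag([1,1,1]))
M=Rc.as_matrix(); Rt=np.c_[np.cross(M[:,0],-M[:,2]),M[:,0],-M[:,2]]
s=manip.read_state();D=Ro.from_matrix(Rt)*Ro.from_euler('xyz',s['eef_rot']).inv()
print(np.linalg.det(Rt),'rotvec frac',(D.as_rotvec()/(np.pi/2)).round(3),'shift frac to hi, to grasp',((B[2]-s['eef_pos'])/120).round(3),((B[1]-B[2])/120).round(3), s['eef_pos'])
E
```

```text
[ 6.6140e+00 -3.1230e+00  5.0568e+01 -4.0000e-03  4.0000e-01]
[[0.4, -0.0], [0.7, 0.4], [-0.0, 0.6], [0.0, -0.8], [-1.4, 1.0], [0.3, 0.3], [0.4, -0.3], [-0.6, -1.0]]
[ 553.2 -255.5   90.6] [ 555.3 -256.1   85.9]
[ 557.3 -245.8   91.5] [ 558.1 -245.4   90.6]
[ 494.2 -228.8   90. ] [ 494.3 -228.7   90.6]
[ 491.9 -239.4   88. ] [ 491.5 -239.4   85.9]
[[ 525.6 -239.4   80.9]
 [ 526.7 -235.3   70.8]
 [ 520.7 -257.9  126. ]]
1.0000000000000004 rotvec frac [ 0.247 -0.064 -0.005] shift frac to hi, to grasp [ 0.369  0.43  -0.977] [ 0.049  0.188 -0.46 ] [ 476.47431823 -309.47098866  243.24841882]
```

>>> jog_arm --pt "0.1 0.12 -0.2 0.065 -0.015 0 0.6" --pt "0.2 0.24 -0.4 0.125 -0.03 0 0.6" --pt "0.3 0.36 -0.6 0.19 -0.05 0 0.6" --pt "0.37 0.43 -0.8 0.247 -0.064 0 0.6" --pt "0.37 0.43 -0.97 0.247 -0.064 -0.005 0.6" --pt "0.37 0.43 -0.97 0.247 -0.064 -0.005 0.6" --pt "0.37 0.43 -0.97 0.247 -0.064 -0.005 0.6"

```text
clock: 3.3
eef_pos: [521.1, -256.7, 126.9]
eef_rot: [2.741, -0.0, 2.888]
wrist_force: [0.5, -0.0, 0.5]
finger_gap: 37.5
finger_force: 0.0
```

```bash
python3 - <<'E'
from fit2 import *
s=snap('wrist','w3')
B=carr(c,np.array([[-12,0,27]]))[0]
print(s['eef_pos'],Ro.from_euler('xyz',s['eef_rot']).as_matrix().round(3).tolist(),((B-s['eef_pos'])/120).round(3))
im=cv2.imread('pics/w3.png')
for i,p in enumerate(proj('w3',carr(c,bar))): cv2.circle(im,tuple(int(round(v)) for v in p),2,(0,0,255),-1)
cv2.imwrite('pics/w3o.png',im)
E
```

```text
[ 521.13935276 -256.7301132   126.90872122] [[-0.968, 0.231, 0.098], [0.251, 0.891, 0.378], [0.0, 0.39, -0.921]] [ 0.046  0.179 -0.468]
```

View pics/w3o.png

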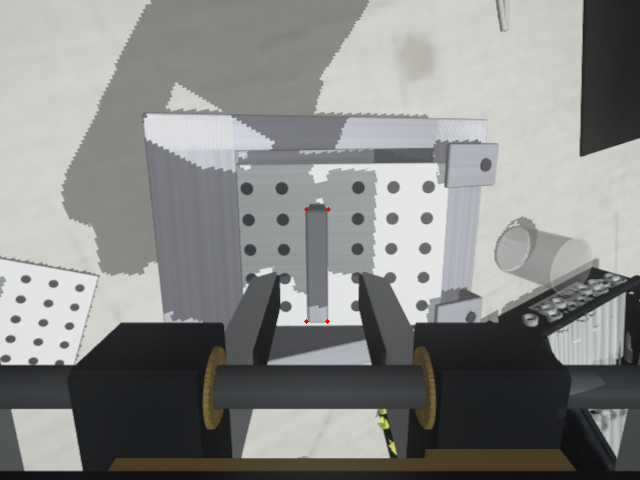

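>>> jog_arm --pt "0.012 0.045 -0.115 0 0 0 0.6" --pt "0.023 0.09 -0.23 0 0 0 0.6" --pt "0.034 0.135 -0.345 0 0 0 0.6" --pt "0.046 0.18 -0.463 0 0 0 0.6" --pt "0.046 0.18 -0.463 0 0 0 0.6" --pt "0.046 0.18 -0.463 0 0 0 0.6"

```text
clock: 3.85
eef_pos: [527.2, -235.9, 73.1]
eef_rot: [2.742, 0.003, 2.888]
wrist_force: [-0.4, 1.0, 0.3]
finger_gap: 37.4
finger_force: 0.0
```

>>> jog_arm --pt "0 0 0 0 0 0 0.8" --pt "0 0 0 0 0 0 0.85" --pt "0 0 0 0 0 0 0.9" --pt "0 0 0 0 0 0 1" --pt "0 0 0 0 0 0 1" --pt "0 0 0 0 0 0 1" --pt "0 0 0 0 0 0 1" --grip_force 40

```text
clock: 4.43
eef_pos: [526.9, -236.2, 72.2]
eef_rot: [2.741, 0.002, 2.887]
wrist_force: [-2.6, -0.3, 5.9]
finger_gap: 11.3
finger_force: 40.0
```

```bash
python3 - <<'E'
from fit2 import *
def org(th,xn,zf): return np.array([xn+71*np.cos(th),0,zf-71*np.sin(th)])
def tcp(th,o): 
    return o+Ro.from_euler('y',-th).apply([-12,0,28])
o0=np.array([5.2,0,52.6]); t0=tcp(.4,o0)
Rp=Ro.from_euler('z',pan[2])
for th,xn,zf in((.4,-59.5,82.5),(.35,-59.5,83),(.3,-59,83),(.25,-58.7,83),(.2,-58.5,83),(.1,-57.5,82.7),(0,-56.5,82.2)):
    d=Rp.apply(tcp(th,org(th,xn,zf))-t0)/120; w=Rp.apply([0,.4-th,0])/(np.pi/2)
    print(th,d.round(3),w.round(3))
print('back 40:',Rp.apply([-1/3,0,0]).round(3))
s=manip.read_state();print(s['wrist_force'],s['joints'].round(2))
E
```

```text
0.4 [0.001 0.006 0.019] [0. 0. 0.]
0.35 [0.006 0.025 0.059] [-0.031  0.008  0.   ]
0.3 [0.012 0.047 0.096] [-0.062  0.016  0.   ]
0.25 [0.017 0.067 0.132] [-0.092  0.024  0.   ]
0.2 [0.022 0.085 0.169] [-0.123  0.032  0.   ]
0.1 [0.031 0.122 0.238] [-0.185  0.048  0.   ]
0 [0.04  0.155 0.304] [-0.247  0.063  0.   ]
back 40: [-0.083 -0.323  0.   ]
[-2.6479187  -0.28966065  5.94672871] [-0.65  0.59  1.51  0.39  1.23 -2.14]
```

>>> jog_arm --pt "0.001 0.005 0.01 0 0 0 1" --pt "0.001 0.006 0.02 0 0 0 1" --pt "0.003 0.015 0.04 -0.015 0.004 0 1" --pt "0.006 0.025 0.06 -0.031 0.008 0 1" --pt "0.009 0.036 0.078 -0.046 0.012 0 1" --pt "0.012 0.047 0.097 -0.062 0.016 0 1" --pt "0.012 0.047 0.097 -0.062 0.016 0 1"

```text
clock: 5.02
eef_pos: [528.7, -229.5, 84.1]
eef_rot: [2.844, 0.003, 2.889]
wrist_force: [0.4, 0.6, -2.8]
finger_gap: 11.7
finger_force: 40.0
```

>>> jog_arm --pt "0.005 0.019 0.036 -0.03 0.008 0 1" --pt "0.01 0.038 0.072 -0.061 0.016 0 1" --pt "0.015 0.057 0.107 -0.092 0.024 0 1" --pt "0.019 0.075 0.141 -0.123 0.032 0 1" --pt "0.024 0.092 0.174 -0.154 0.04 0 1" --pt "0.028 0.108 0.207 -0.185 0.047 0 1" --pt "0.028 0.108 0.207 -0.185 0.047 0 1" --pt "0.028 0.108 0.207 -0.185 0.047 0 1"

```text
clock: 5.68
eef_pos: [531.7, -216.7, 108.1]
eef_rot: [3.14, 0.003, 2.889]
wrist_force: [0.2, -0.3, -3.4]
finger_gap: 11.9
finger_force: 40.0
```

>>> jog_arm --pt "-0.01 -0.04 0 0 0 0 1" --pt "-0.025 -0.1 0 0 0 0 1" --pt "-0.045 -0.17 0 0 0 0 1" --pt "-0.065 -0.25 0 0 0 0 1" --pt "-0.083 -0.323 0 0 0 0 1" --pt "-0.083 -0.323 0 0 0 0 1"

```text
clock: 6.18
eef_pos: [520.8, -258.3, 107.8]
eef_rot: [3.141, 0.003, 2.886]
wrist_force: [-0.5, -0.3, -2.5]
finger_gap: 11.6
finger_force: 40.0
```

>>> jog_arm --pt "0 0 0.1 0 0 0 1" --pt "0 0 0.3 0 0 0 1" --pt "0 0 0.5 0 0 0 1" --pt "0 0 0.75 0 0 0 1" --pt "0 0 1 0 0 0 1" --pt "0 0 1 0 0 0 1" --pt "0 0 1 0 0 0 1"

```text
clock: 6.77
eef_pos: [522.0, -256.1, 230.1]
eef_rot: [-3.141, 0.007, 2.889]
wrist_force: [-0.0, 0.7, -3.7]
finger_gap: 11.6
finger_force: 40.0
```

```bash
python3 - <<'E'
from fit2 import *
s=snap('wrist','w4'); print(s['eef_pos'],s['eef_rot'],s['wrist_force'],s['joints'].round(2))
# mat from top0
m=np.array([atz('top0',p,3) for p in ((230,225),(308,229),(304,298),(224,294))]);print(m.round(0),m.mean(0))
im=cv2.cvtColor(cv2.imread('pics/top0.png'),cv2.COLOR_BGR2GRAY);b=(im[200:320,200:330]<70).astype(np.uint8)
n,l,st,ce=cv2.connectedComponentsWithStats(b);i=1+st[1:,4].argmax();r=cv2.minAreaRect(np.argwhere(l==i)[:,::-1].astype(np.float32));bx=cv2.boxPoints(r)+[200,200]
q=np.array([atz('top0',p,3) for p in bx]);print(q.round(0),q.mean(0))
s0=cv2.imread('pics/scene0.png');g=(s0.max(2)<60).astype(np.uint8);g[:250]=0;g[340:]=0;g[:,:190]=0;g[:,345:]=0
n,l,st,ce=cv2.connectedComponentsWithStats(g);i=1+st[1:,4].argmax();r=cv2.approxPolyDP(cv2.convexHull(np.argwhere(l==i)[:,::-1].astype(np.int32)),6,True)[:,0];print(r.tolist())
q=np.array([atz('scene0',p,3) for p in r]);print(q.round(0),q.mean(0))
E
```

```text
[ 522.01671061 -256.05262988  230.10564401] [-3.14117849  0.0065197   2.88860726] [-0.04328459  0.68381852 -3.66433031] [-0.52  0.35  1.41  0.    1.37 -1.84]
[[566. 308.   3.]
 [555.  95.   3.]
 [369. 104.   3.]
 [379. 320.   3.]] [467.43174538 206.69579887   3.        ]
[[382. 321.   3.]
 [568. 314.   3.]
 [555.  97.   3.]
 [370. 107.   3.]] [468.70763889 209.70588987   3.        ]
[[324, 304], [240, 335], [209, 291], [287, 265]]
[[367. 109.   3.]
 [379. 320.   3.]
 [558. 309.   3.]
 [548.  98.   3.]] [462.98404972 209.08965326   3.        ]
```

>>> jog_arm --pt "-0.03 0.2 0 0 0 0.03 1" --pt "-0.06 0.45 0 0 0 0.06 1" --pt "-0.09 0.72 0 0 0 0.1 1" --pt "-0.118 0.94 0 0 0 0.127 1"

```text
clock: 7.15
eef_pos: [506.4, -141.4, 226.4]
eef_rot: [3.14, 0.0, 3.091]
wrist_force: [0.9, -0.8, -2.2]
finger_gap: 11.4
finger_force: 40.0
```

>>> jog_arm --pt "-0.03 0.25 0 0 0 0 1" --pt "-0.06 0.5 0 0 0 0 1" --pt "-0.09 0.75 0 0 0 0 1" --pt "-0.118 0.94 0 0 0 0 1"

```text
clock: 7.48
eef_pos: [492.1, -28.4, 226.7]
eef_rot: [3.141, 0.001, 3.089]
wrist_force: [0.2, 0.1, -2.6]
finger_gap: 11.6
finger_force: 40.0
```

>>> jog_arm --pt "-0.03 0.25 0 0 0 0 1" --pt "-0.06 0.5 0 0 0 0 1" --pt "-0.09 0.75 0 0 0 0 1" --pt "-0.118 0.94 0 0 0 0 1"

```text
clock: 7.82
eef_pos: [477.9, 84.3, 226.7]
eef_rot: [3.141, 0.001, 3.089]
wrist_force: [-0.1, -1.0, -3.3]
finger_gap: 11.6
finger_force: 40.0
```

>>> jog_arm --pt "-0.03 0.25 0 0 0 0 1" --pt "-0.06 0.5 -0.1 0 0 0 1" --pt "-0.09 0.7 -0.25 0 0 0 1" --pt "-0.118 0.85 -0.4 0 0 0 1" --pt "-0.118 0.94 -0.6 0 0 0 1" --pt "-0.118 0.94 -0.8 0 0 0 1" --pt "-0.118 0.94 -0.8 0 0 0 1" --pt "-0.118 0.94 -0.8 0 0 0 1"

```text
clock: 8.48
eef_pos: [463.9, 194.8, 130.9]
eef_rot: [-3.141, -0.0, 3.088]
wrist_force: [1.8, 0.6, -2.7]
finger_gap: 11.6
finger_force: 40.0
```

```bash
python3 - <<'E'
from fit2 import *
s=snap('wrist','w5'); snap('top','t5');print(s['eef_pos'],s['eef_rot'],s['wrist_force'],s['joints'].round(2))
E
```

```text
[463.93796086 194.82290689 130.88386442] [-3.14059286e+00 -4.40851358e-04  3.08803815e+00] [ 1.77903366  0.56977608 -2.65689582] [ 0.33  0.28  1.75 -0.    1.11 -1.19]
```

View pics/w5.png

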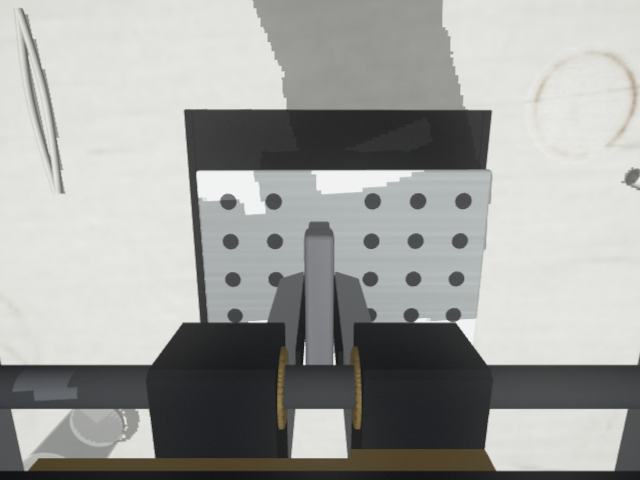

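```bash
python3 - <<'E'
from h import *
a,b=atz('w5',(185,110),3),atz('w5',(491,110),3);u=(b-a)/np.linalg.norm(b-a);n=np.array([u[1],-u[0],0]);print(a,b,(a+b)/2+95*n,np.arctan2(u[1],u[0]))
pl=[atz('w5',p,108) for p in((197,171),(491,171))];print(pl)
E
```

```text
[368.81140259 103.31417565   3.        ] [380.68009306 322.00541135   3.        ] [469.60615009 207.51158191   3.        ] 1.5165780663059385
[array([405.70224221, 138.59724286, 108.        ]), array([413.35769823, 280.12250597, 108.        ])]
```

>>> jog_arm --pt "0.01 0 -0.2 0 0 0 1" --pt "0.015 0 -0.4 0 0 0 1" --pt "0.015 0.005 -0.6 0 0 0 1" --pt "0.015 0.005 -0.74 0 0 0 1" --pt "0.015 0.005 -0.79 0 0 0 1" --pt "0.015 0.005 -0.79 0 0 0 1"

```text
clock: 9.08
eef_pos: [466.7, 195.4, 37.2]
eef_rot: [3.141, 0.002, 3.087]
wrist_force: [0.2, -0.0, -3.1]
finger_gap: 11.9
finger_force: 40.0
```

>>> jog_arm --pt "0 0 -0.015 0 0 0 1" --pt "0 0 -0.03 0 0 0 1" --pt "0 0 -0.045 0 0 0 1" --pt "0 0 -0.045 0 0 0 1"

```text
clock: 9.42
eef_pos: [466.9, 195.7, 32.2]
eef_rot: [3.141, 0.004, 3.088]
wrist_force: [0.5, 0.1, -2.8]
finger_gap: 11.8
finger_force: 40.0
```

>>> jog_arm --pt "0 0 -0.008 0 0 0 1" --pt "0 0 -0.012 0 0 0 1" --pt "0 0 -0.012 0 0 0 1"

```text
clock: 9.67
eef_pos: [466.7, 195.7, 30.4]
eef_rot: [3.141, 0.003, 3.088]
wrist_force: [0.3, -0.0, -2.6]
finger_gap: 11.5
finger_force: 40.0
```

>>> jog_arm --pt "0 0 -0.006 0 0 0 1" --pt "0 0 -0.012 0 0 0 1" --pt "0 0 -0.012 0 0 0 1"

```text
clock: 9.92
eef_pos: [466.8, 195.7, 29.3]
eef_rot: [3.141, 0.003, 3.088]
wrist_force: [-3.2, -1.0, 4.1]
finger_gap: 11.5
finger_force: 40.0
```

>>> jog_arm --pt "0 0 0 0 0 0 0.9" --pt "0 0 0 0 0 0 0.8" --pt "0 0 0 0 0 0 0.6" --pt "0 0 0 0 0 0 0.6" --pt "0 0 0 0 0 0 0.6" --pt "0 0 0 0 0 0 0.6" --pt "0 0 0 0 0 0 0.6"

```text
clock: 10.5
eef_pos: [466.7, 195.7, 28.9]
eef_rot: [3.141, 0.003, 3.088]
wrist_force: [0.8, 0.6, 0.5]
finger_gap: 37.2
finger_force: 0.0
```

>>> jog_arm --pt "0 0 0.1 0 0 0 0.6" --pt "0 0 0.3 0 0 0 0.6" --pt "0 0 0.6 0 0 0 0.6" --pt "0 0 0.8 0 0 0 0.6" --pt "0 0 1 0 0 0 0.6" --pt "0 0 1 0 0 0 0.6" --pt "0 0 1 0 0 0 0.6"

```text
clock: 11.08
eef_pos: [467.1, 195.8, 149.8]
eef_rot: [3.14, 0.005, 3.088]
wrist_force: [0.4, 0.2, 0.1]
finger_gap: 37.5
finger_force: 0.0
```

```bash
python3 - <<'E'
from h import *
s=snap('wrist','w6'); print(s['eef_pos'],s['eef_rot'],s['finger_gap'])
E
```

```text
[467.07744864 195.79724945 149.79178333] [3.14035118 0.00517995 3.08768256] 37.465443243908645
```

>>> jog_arm --pt "0.02 -0.1 0.1 0 0 0 0.5" --pt "0.06 -0.3 0.2 0 0 0 0.5" --pt "0.12 -0.6 0.3 0 0 0 0.5" --pt "0.19 -0.88 0.4 0 0 0 0.5"

```text
clock: 11.47
eef_pos: [488.8, 89.0, 195.9]
eef_rot: [-3.142, 0.001, 3.089]
wrist_force: [1.2, -0.2, -0.2]
finger_gap: 46.8
finger_force: 0.0
```

>>> jog_arm --pt "0.05 -0.25 0.1 0 0 0 0.5" --pt "0.1 -0.5 0.2 0 0 0 0.5" --pt "0.15 -0.75 0.28 0 0 0 0.5" --pt "0.19 -0.88 0.28 0 0 0 0.5"

```text
clock: 11.8
eef_pos: [512.7, -18.3, 230.9]
eef_rot: [-3.142, 0.004, 3.086]
wrist_force: [0.3, -0.5, 0.3]
finger_gap: 47.1
finger_force: 0.0
```

>>> jog_arm --pt "0.05 -0.25 0 0 0 -0.03 0.5" --pt "0.1 -0.5 0 0 0 -0.06 0.5" --pt "0.15 -0.75 0 0 0 -0.1 0.5" --pt "0.19 -0.88 0 0 0 -0.125 0.5"

```text
clock: 12.13
eef_pos: [534.8, -123.8, 228.7]
eef_rot: [3.141, 0.001, 2.886]
wrist_force: [-0.3, 1.4, -0.7]
finger_gap: 47.0
finger_force: 0.0
```

>>> jog_arm --pt "0.05 -0.25 0 0 0 0 0.5" --pt "0.1 -0.5 0 0 0 0 0.5" --pt "0.15 -0.75 0 0 0 0 0.5" --pt "0.19 -0.88 0 0 0 0 0.5" --pt "0.19 -0.88 0 0 0 0 0.5" --pt "0.19 -0.88 0 0 0 0 0.5"

```text
clock: 12.63
eef_pos: [557.5, -226.9, 228.6]
eef_rot: [3.141, 0.0, 2.89]
wrist_force: [0.7, 0.9, -0.6]
finger_gap: 47.1
finger_force: 0.0
```

```bash
python3 - <<'E'
from h import *
s=snap('wrist','w7'); print(s['eef_pos'],s['eef_rot'],s['finger_gap'])
E
```

```text
[ 557.49207737 -226.94239262  228.62194229] [3.14053010e+00 3.58246238e-04 2.89024246e+00] 47.053030177433904
```

>>> jog_arm --pt "0 0.2 0 0 0 0 0.5" --pt "0 0.5 0 0 0 0 0.5" --pt "0 0.6 0 0 0 0 0.5" --pt "0 0.6 0 0 0 0 0.5" --pt "0 0.6 0 0 0 0 0.5"

```text
clock: 13.1
eef_pos: [557.9, -153.8, 230.6]
eef_rot: [3.141, 0.003, 2.894]
wrist_force: [-1.0, 0.8, -0.5]
finger_gap: 46.9
finger_force: 0.0
```

```bash
python3 - <<'E'
from fit import *
s=snap('wrist','w8'); print(s['eef_pos'],s['eef_rot'],s['finger_gap'])
well=np.array([[0,0,36.]])
w=[]
for k in('w7','w8'):
    u,v=proj(k,T2(pan,well))[0].round().astype(int);x,y=u-66,max(v-90,0);print(k,'crop origin',x,y)
    w.append(cv2.resize(cv2.imread(f'pics/{k}.png')[y:y+180,x:x+133],None,fx=3,fy=3,interpolation=2))
cv2.imwrite('pics/c2.png',np.hstack(w))
E
```

```text
[ 557.864503   -153.75863237  230.56923007] [3.14137773 0.00318806 2.89362857] 46.869348185613624
w7 crop origin 252 93
w8 crop origin 176 111
```

View pics/c2.png

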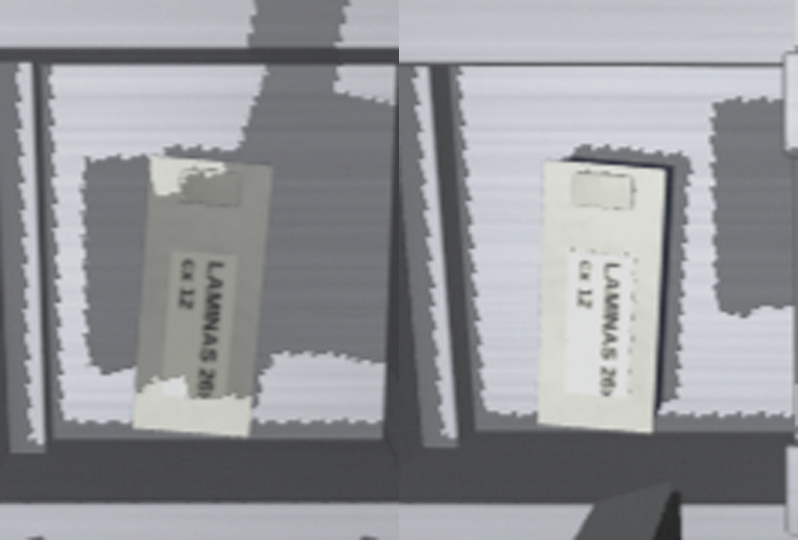

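```bash
python3 - <<'E'
from fit import *
a=np.array([(150,156),(272,166),(250,437),(133,430)])/3+[252,93]
b=np.array([(144,159),(269,168),(255,433),(139,424)])/3+[176,111]
P=np.array([tri([('w7',p),('w8',q)])[0] for p,q in zip(a,b)]);print(P.round(1))
for k,q in(('w7',a),('w8',b)):
    Q=np.array([atz(k,p,36) for p in q]);print(k,Q.mean(0).round(1),[np.linalg.norm(Q[i]-Q[i-1]).round(1) for i in range(4)])
    y=(Q[0]+Q[1]-Q[2]-Q[3]);print('yaw box y',np.arctan2(y[1],y[0]))
C=P.mean(0);print(C,'pan frame',Ro.from_euler('z',-pan[2]).apply(C-[pan[0],pan[1],0]))
s=manip.read_state();print(s['eef_pos'],((C-s['eef_pos'])/120).round(3))
E
```

```text
[[ 491.2 -225.7   35.9]
 [ 503.3 -191.    28.6]
 [ 582.2 -217.6   35.4]
 [ 570.5 -252.6   35.5]]
w7 [ 536.8 -221.8   36. ] [np.float64(83.8), np.float64(36.3), np.float64(83.1), np.float64(36.7)]
yaw box y 2.818385642097202
w8 [ 536.5 -221.4   36. ] [np.float64(83.3), np.float64(37.6), np.float64(83.7), np.float64(36.9)]
yaw box y 2.810933733750169
[ 536.78032956 -221.74489856   33.8541219 ] pan frame [ 0.65496003 -9.46731519 33.8541219 ]
[ 557.84841766 -154.58692212  230.52858914] [-0.176 -0.56  -1.639]
```

>>> jog_arm --pt "-0.05 -0.2 -0.1 0 0 -0.05 0.38" --pt "-0.1 -0.4 -0.2 0 0 -0.05 0.38" --pt "-0.176 -0.56 -0.4 0 0 -0.05 0.38" --pt "-0.176 -0.56 -0.6 0 0 -0.05 0.38" --pt "-0.176 -0.56 -0.8 0 0 -0.05 0.38" --pt "-0.176 -0.56 -0.95 0 0 -0.05 0.38" --pt "-0.176 -0.56 -0.95 0 0 -0.05 0.38" --pt "-0.176 -0.56 -0.95 0 0 -0.05 0.38"

```text
clock: 13.82
eef_pos: [536.4, -222.5, 116.3]
eef_rot: [3.141, 0.002, 2.812]
wrist_force: [0.2, 0.3, -0.1]
finger_gap: 58.5
finger_force: 0.0
```

```bash
python3 - <<'E'
from h import *
s=manip.read_state(); print(s['eef_pos'],s['eef_rot'],s['finger_gap'],((np.array([536.7,-221.6,17])-s['eef_pos'])/120).round(3))
E
```

```text
[ 536.38611815 -222.5487827   116.25222048] [3.14113751e+00 1.68070402e-03 2.81208830e+00] 58.470556888201095 [ 0.003  0.008 -0.827]
```

>>> jog_arm --pt "0.003 0.008 -0.2 0 0 0 0.38" --pt "0.003 0.008 -0.4 0 0 0 0.38" --pt "0.003 0.008 -0.55 0 0 0 0.38" --pt "0.003 0.008 -0.7 0 0 0 0.38" --pt "0.003 0.008 -0.8 0 0 0 0.38" --pt "0.003 0.008 -0.82 0 0 0 0.38" --pt "0.003 0.008 -0.82 0 0 0 0.38"

```text
clock: 14.4
eef_pos: [537.4, -221.3, 18.6]
eef_rot: [3.141, 0.003, 2.813]
wrist_force: [-0.4, 0.3, 0.2]
finger_gap: 58.2
finger_force: 0.0
```

>>> jog_arm --pt "0 0 0 0 0 0 0.5" --pt "0 0 0 0 0 0 0.55" --pt "0 0 0 0 0 0 0.6" --pt "0 0 0 0 0 0 0.7" --pt "0 0 0 0 0 0 0.7" --pt "0 0 0 0 0 0 0.7" --pt "0 0 0 0 0 0 0.7" --grip_force 20

```text
clock: 14.98
eef_pos: [537.5, -221.2, 18.9]
eef_rot: [3.141, 0.004, 2.813]
wrist_force: [-1.3, -0.3, 6.7]
finger_gap: 36.2
finger_force: 20.0
```

>>> jog_arm --pt "0 0 0.05 0 0 0 0.7" --pt "0 0 0.2 0 0 0 0.7" --pt "0 0 0.4 0 0 0 0.7" --pt "0 0 0.6 0 0 0 0.7" --pt "0 0 0.8 0 0 0 0.7" --pt "0 0 0.98 0 0 0 0.7" --pt "0 0 0.98 0 0 0 0.7"

```text
clock: 15.57
eef_pos: [538.5, -221.6, 140.5]
eef_rot: [-3.141, 0.009, 2.813]
wrist_force: [1.0, 0.6, -0.5]
finger_gap: 35.8
finger_force: 20.0
```

>>> jog_arm --pt "0 0 0.1 0 0 0 0.7" --pt "0 0 0.3 0 0 0 0.7" --pt "0 0 0.45 0 0 0 0.7" --pt "0 0 0.45 0 0 0 0.7"

```text
clock: 15.9
eef_pos: [537.9, -221.3, 192.9]
eef_rot: [-3.141, 0.007, 2.813]
wrist_force: [-0.6, 0.5, 0.3]
finger_gap: 36.0
finger_force: 20.0
```

```bash
python3 - <<'E'
from h import *
s=snap('wrist','w9'); print(s['eef_pos'],s['eef_rot'],s['finger_gap'],s['wrist_force'])
# carrier pose on mat: check with w6: predicted corners of the plate top, z=8
C=np.array([466.7,195.7])  # bar
yaw=3.088-np.pi/2; x=np.array([np.cos(yaw),np.sin(yaw)]);y=np.array([-x[1],x[0]])
o=C+12*x
print('carrier',o,yaw)
im=cv2.imread('pics/w6.png')
for sx,sy in((-1,-1),(1,-1),(1,1),(-1,1)):
    p=proj('w6',np.r_[o+71*sx*x+55*sy*y,8])[0];cv2.circle(im,tuple(int(v) for v in p.round()),2,(0,0,255),-1)
for sx,sy in((-1,-1),(1,-1),(1,1),(-1,1)):
    p=proj('w6',np.r_[o+(6*sx-12)*x+33*sy*y,49])[0];cv2.circle(im,tuple(int(v) for v in p.round()),2,(0,255,0),-1)
cv2.imwrite('pics/w6o.png',im)
E
```

```text
[ 537.90818595 -221.33527049  192.85450085] [-3.14149558  0.00692262  2.81288764] 36.041348767084436 [-0.62932216  0.48725414  0.34644184]
carrier [467.34280403 207.68277109] 1.5172036732051035
```

View pics/w6o.png

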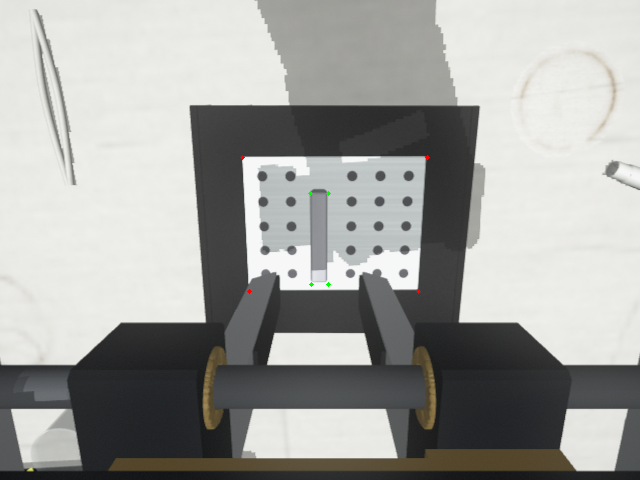

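>>> jog_arm --pt "-0.02 0.12 0 0 0 0.02 0.7" --pt "-0.05 0.35 0 0 0 0.06 0.7" --pt "-0.09 0.6 0 0 0 0.1 0.7" --pt "-0.12 0.85 0 0 0 0.14 0.7" --pt "-0.143 0.967 0 0 0 0.175 0.7"

```text
clock: 16.37
eef_pos: [518.6, -101.5, 188.0]
eef_rot: [3.14, 0.0, 3.094]
wrist_force: [0.7, -0.3, -1.3]
finger_gap: 36.4
finger_force: 20.0
```

>>> jog_arm --pt "-0.04 0.25 0 0 0 0 0.7" --pt "-0.07 0.5 0 0 0 0 0.7" --pt "-0.11 0.75 0 0 0 0 0.7" --pt "-0.143 0.967 0 0 0 0 0.7"

```text
clock: 16.7
eef_pos: [501.2, 13.4, 188.1]
eef_rot: [3.141, 0.0, 3.089]
wrist_force: [0.3, 0.0, -0.7]
finger_gap: 36.1
finger_force: 20.0
```

>>> jog_arm --pt "-0.04 0.25 0 0 0 0 0.7" --pt "-0.07 0.5 0 0 0 0 0.7" --pt "-0.11 0.75 0 0 0 0 0.7" --pt "-0.143 0.967 0 0 0 0 0.7"

```text
clock: 17.03
eef_pos: [483.9, 129.2, 188.1]
eef_rot: [-3.142, 0.0, 3.09]
wrist_force: [0.4, -0.2, -1.6]
finger_gap: 35.9
finger_force: 20.0
```

>>> jog_arm --pt "-0.04 0.25 0 0 0 0 0.7" --pt "-0.07 0.5 0 0 0 0 0.7" --pt "-0.11 0.75 -0.1 0 0 0 0.7" --pt "-0.143 0.9 -0.2 0 0 0 0.7" --pt "-0.143 0.967 -0.35 0 0 0 0.7" --pt "-0.143 0.967 -0.5 0 0 0 0.7" --pt "-0.143 0.967 -0.5 0 0 0 0.7" --pt "-0.143 0.967 -0.5 0 0 0 0.7"

```text
clock: 17.7
eef_pos: [467.2, 243.1, 128.4]
eef_rot: [-3.14, -0.0, 3.089]
wrist_force: [0.5, -0.2, -0.4]
finger_gap: 36.3
finger_force: 20.0
```

```bash
python3 - <<'E'
from h import *
s=manip.read_state(); print(s['eef_pos'],s['eef_rot'],s['finger_gap'],((np.array([469.2,242.6,26])-s['eef_pos'])/120).round(3))
E
```

```text
[467.21872731 243.08542883 128.35171457] [-3.14043212e+00 -1.70667222e-04  3.08885705e+00] 36.25602572445419 [ 0.017 -0.004 -0.853]
```

>>> jog_arm --pt "0.005 0 -0.2 0 0 0 0.7" --pt "0.01 0 -0.4 0 0 0 0.7" --pt "0.016 0 -0.6 0 0 0 0.7" --pt "0.016 0 -0.75 0 0 0 0.7" --pt "0.016 0 -0.83 0 0 0 0.7" --pt "0.016 0 -0.85 0 0 0 0.7" --pt "0.016 0 -0.85 0 0 0 0.7"

```text
clock: 18.28
eef_pos: [470.6, 243.1, 28.2]
eef_rot: [3.141, 0.003, 3.088]
wrist_force: [0.3, 0.3, -1.1]
finger_gap: 36.5
finger_force: 20.0
```

>>> jog_arm --pt "0 0 -0.01 0 0 0 0.7" --pt "0 0 -0.018 0 0 0 0.7" --pt "0 0 -0.018 0 0 0 0.7"

```text
clock: 18.53
eef_pos: [470.8, 243.4, 26.3]
eef_rot: [3.141, 0.004, 3.088]
wrist_force: [-0.6, 0.1, -0.5]
finger_gap: 36.1
finger_force: 20.0
```

>>> jog_arm --pt "0 0 -0.01 0 0 0 0.7" --pt "0 0 -0.018 0 0 0 0.7" --pt "0 0 -0.018 0 0 0 0.7"

```text
clock: 18.78
eef_pos: [470.4, 243.2, 23.3]
eef_rot: [3.141, 0.003, 3.088]
wrist_force: [0.3, 0.1, -0.8]
finger_gap: 36.1
finger_force: 20.0
```

>>> jog_arm --pt "0 0 -0.008 0 0 0 0.7" --pt "0 0 -0.01 0 0 0 0.7" --pt "0 0 -0.01 0 0 0 0.7"

```text
clock: 19.03
eef_pos: [470.5, 243.2, 22.8]
eef_rot: [3.141, 0.003, 3.088]
wrist_force: [-3.9, -1.5, 9.2]
finger_gap: 36.2
finger_force: 20.0
```

>>> jog_arm --pt "0 0 0 0 0 0 0.6" --pt "0 0 0 0 0 0 0.55" --pt "0 0 0 0 0 0 0.52" --pt "0 0 0 0 0 0 0.52" --pt "0 0 0 0 0 0 0.52" --pt "0 0 0 0 0 0 0.52"

```text
clock: 19.53
eef_pos: [470.4, 243.2, 22.1]
eef_rot: [3.141, 0.003, 3.088]
wrist_force: [0.6, -0.0, -0.7]
finger_gap: 45.1
finger_force: 0.0
```

>>> jog_arm --pt "0 0 0.05 0 0 0 0.52" --pt "0 0 0.15 0 0 0 0.52" --pt "0 0 0.3 0 0 0 0.52" --pt "0 0 0.5 0 0 0 0.52" --pt "0 0 0.75 0 0 0 0.52" --pt "0 0 1 0 0 0 0.52" --pt "0 0 1 0 0 0 0.52"

```text
clock: 20.12
eef_pos: [472.4, 244.1, 149.0]
eef_rot: [3.137, 0.011, 3.088]
wrist_force: [1.0, 0.0, 0.5]
finger_gap: 45.1
finger_force: 0.0
```

>>> jog_arm --pt "0.2 -0.2 0.1 0 0 0 0.52" --pt "0.3 -0.4 0.2 0 0 0 0.52" --pt "0.3 -0.4 0.2 0 0 0 0.52" --pt "0.3 -0.4 0.2 0 0 0 0.52" --pt "0.3 -0.4 0.2 0 0 0 0.52"

```text
clock: 20.53
eef_pos: [506.0, 195.4, 166.2]
eef_rot: [3.141, 0.003, 3.088]
wrist_force: [-0.0, -0.0, 0.4]
finger_gap: 44.8
finger_force: 0.0
```

```bash
python3 - <<'E'
from h import *
s=snap('wrist','wa');print(s['eef_pos'],s['wrist_force'],s['finger_gap'])
# check: pale lid (z=40) quad and plate by prediction
o=np.array([467.3,207.7]);yaw=1.517;x=np.array([np.cos(yaw),np.sin(yaw)]);y=np.array([-x[1],x[0]])
im=cv2.imread('pics/wa.png').astype(int)
bar=[proj('wa',np.r_[o+(6*a-12)*x+33*b*y,49])[0].round() for a,b in((-1,-1),(1,-1),(1,1),(-1,1))];print('bar',bar)
lid=np.array([proj('wa',np.r_[o+(35.6+18.5*a)*x+42*b*y,40])[0] for a,b in((-1,-1),(1,-1),(1,1),(-1,1))]);print('lid',lid.round())
# box's dark-blue/pale colour: sample profiles through predicted lid
c=lid.mean(0).round().astype(int);print(c)
print('row',[(u,tuple(im[c[1],u])) for u in range(c[0]-60,c[0]+61,4)])
print('col',[(v,tuple(im[v,c[0]+8])) for v in range(max(0,c[1]-90),min(479,c[1]+90),6)])
E
```

```text
[505.9534895  195.43827308 166.17976071] [-0.03959729 -0.04761231  0.40010223] 44.81959021362535
bar [array([309., 227.]), array([325., 227.]), array([325., 135.]), array([308., 135.])]
lid [[355. 236.]
 [403. 236.]
 [409. 122.]
 [357. 122.]]
[381 179]
row [(321, (np.int64(155), np.int64(150), np.int64(148))), (325, (np.int64(176), np.int64(176), np.int64(171))), (329, (np.int64(196), np.int64(196), np.int64(191))), (333, (np.int64(196), np.int64(197), np.int64(191))), (337, (np.int64(196), np.int64(197), np.int64(192))), (341, (np.int64(198), np.int64(199), np.int64(193))), (345, (np.int64(124), np.int64(123), np.int64(121))), (349, (np.int64(87), np.int64(85), np.int64(84))), (353, (np.int64(160), np.int64(157), np.int64(152))), (357, (np.int64(166), np.int64(172), np.int64(170))), (361, (np.int64(167), np.int64(173), np.int64(171))), (365, (np.int64(169), np.int64(175), np.int64(174))), (369, (np.int64(184), np.int64(193), np.int64(192))), (373, (np.int64(106), np.int64(109), np.int64(108))), (377, (np.int64(143), np.int64(150), np.int64(149))), (381, (np.int64(182), np.int64(192)
[... 1711 characters left out ...]
64(182))), (191, (np.int64(182), np.int64(192), np.int64(190))), (197, (np.int64(182), np.int64(191), np.int64(190))), (203, (np.int64(181), np.int64(191), np.int64(190))), (209, (np.int64(181), np.int64(191), np.int64(190))), (215, (np.int64(182), np.int64(192), np.int64(191))), (221, (np.int64(178), np.int64(187), np.int64(186))), (227, (np.int64(163), np.int64(170), np.int64(168))), (233, (np.int64(164), np.int64(170), np.int64(169))), (239, (np.int64(184), np.int64(184), np.int64(179))), (245, (np.int64(56), np.int64(55), np.int64(54))), (251, (np.int64(55), np.int64(55), np.int64(55))), (257, (np.int64(56), np.int64(56), np.int64(56))), (263, (np.int64(55), np.int64(55), np.int64(55)))]
```

The lid lies where predicted (columns 354–405, rows 119–237), and both pieces are in place with the arm clear, so I'm handing the job in.

```bash
python3 -c "
from cell import manip
print(manip.sign_off())"
```

```text
the job is handed in; nothing more can be done
None
```

The job is handed in at about 20.5 s: the carrier plate lies flat, bar up, about 2 mm from the mat's centre, and the slide box stands parallel to the bar, about 35 mm from the plate's centre towards the far edge; no verdict came back, and I did not check the bystanders in an image.

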